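# Snap a pin badge shut in the hand press

### The arm

A 6-joint arm with a two-finger parallel gripper is mounted at the origin on the work surface. World frame = base frame: x ahead of the robot, y to its left, z up, the work surface at z = 0. Lengths are in m, angles in rad, forces in N, time in s.
With the tool pointing down it reaches from about 0.35 to 1 m from the base axis. Payload 7.1 kg.
Tool frame: the origin (TCP) lies at the very end of the fingers, on their centre line; the grasp point (between the pads) lies 19 mm behind it; z points along the fingers, y is the line along which they close (so a half turn about z gives the same grasp; the last joint's range is limited). The gripper opens to 85 mm and grips with 20 to 120 N. Pads are 22 mm wide; open, the fingers measure 114 mm over their backs; the gripper's body (76 mm by 85 mm) begins 54 mm behind the grasp point. The pads swing forward as they close: fully open they stand 13 mm farther back than shut.
Start: joints at [-1.156, 0.423, 1.63, -0, 1.089, -0.019], TCP at [0.263, -0.567, 0.231] pointing down, gripper open.
Joint ranges: [-3, 3], [-0.9, 2.11], [0.09, 2.58], [-1.31, 4.45], [0.11, 2.69], [-2.54, 2.54]. Speed limits (rad/s): [2.39, 2.39, 3.01, 3.14, 3.14, 3.14].

### API

Orientations are given as a rotation vector (axis times angle).
In Python, from cell import r gives the robot as it stands.
- The arm moves only by the tool move_arm, never from a script. Its argument "commands" is a list of rows, each a list of 7 numbers: the gripper's target within -1 to 1 (fully open at 1, half-way at 0, shut at -1), then the shift along the tool's x, y, z in mm, then the turn, a rotation vector about the tool's x, y, z in rad. A call has 1 to 10 rows; each row shifts and turns the commanded pose from where the row before left it, along the tool's axes as they then stand; what a row does not reach is not made up. A row lasts 1/12 s, in which the tool goes at most 41.7 mm and 7.16 degrees, less where a joint would pass 70% of its speed; a pose out of reach is approached as far as the arm can. A call with a gripper value outside its range is refused whole. The fingers move at their own pace and stop on an object; "grip_force" is the grip in N (left out, the last holds). Time passes only in rows, so rows that do not move let the fingers close. It gives the time, the measured TCP pose, the force, the opening and the grip force at its end, in the units of the state.
- r.sense(): the state, without advancing time (a new reading comes with each control period).
- r.read_camera(name): name is "scene" or "top" or "wrist"; returns the picture (384x512x3 uint8, red, green, blue); there is no depth.
- r.get_calibration(name): a dict with "camera_matrix" (3x3 intrinsics, pixels), "origin" and "attitude" of the camera in the world. Camera axes: x right, y down, z forward; pixel columns grow to the right and rows downward; lengths in m; the calibration is good to about 2 mm. A picture is of the moment at which its call begins: read the wrist's pose just before it. get_calibration takes no time and is no camera call; for the wrist camera it gives the pose at the moment of the call.
- r.sign_off(): hands the job in; it is judged then, once.
The state is a dict: "time": time; "qpos": joint angles; "qvel": joint speeds; "joint_efforts": joint torques, N m; "eef_pos": TCP position; "tool_rot": TCP orientation; "wrist_force": force on the tool from outside, world axes, zero at the start; "moment": the same for the moment, N m; "grip_width": finger opening in m; "grip_force": force on a finger pad.
Only numpy, scipy, OpenCV 4.12 (cv2) and the standard library are available. Lean on these libraries where they do the work, as an engineer would, in place of code of your own. Each camera call takes 0.05 s, during which the arm holds its last target. There are 200 camera calls.

### The job

Make up the one unfinished pin badge, whose back plate still stands up out of its shell: lay it back-up in the round nest of the open hand press, bring the press's upper handle down and squeeze the two handles together until the resistance peaks and gives and the plate snaps fully home. Stop squeezing as soon as it has given, because squeezing on dents the badge, then swing the upper handle wide open again and let go, leaving the finished badge lying in the nest. Leave everything else on the table where it is.

Things in the scene. Friction and masses are not known exactly. Their poses are not given: they have to be found in the camera images.
- press: Hand badge press on a dark wooden baseboard 270 x 100 x 18 mm, fixed to the table. Origin under the baseboard, straight below the nest's centre; z up; x points from the handles' free ends towards the hinge (away from the robot, within 0.3 rad), y along the hinge pin. The lower handle is fixed along the baseboard on the -x side, its top 39 mm above the table.
- nest (a point): Centre of the nest's floor, 52 mm above the table, on a steel die 62 mm in diameter. Two curved lips 4 mm high and 4 mm thick on its press +x and -x sides, each spanning 92 degrees, stand round a circle 47 mm in diameter; the nest is open to press +y and -y, where fingers closing along press y hold a badge clear of the lips. Same axes as the press.
- hinge (a point): Centre of the upper handle's hinge pin, 80 mm towards press +x from the nest and 75 mm above the table; pin along press y; cheeks 44 mm wide over all. Same axes as the press. The hinge is stiff: the handle stays where it is left (about 2 N at the grip moves it).
- handle_grip (a point): On the middle line of the upper handle's black rubber grip, 170 mm from the pin. The grip is 24 mm wide (along press y), 18 mm thick, and runs from 115 to 200 mm from the pin. x axis along the handle to the hinge, z out of its upper side, y as press y. The handle can be pinched across its width from above and led along its arc, turning between the fingers.
- handle (a joint): Upper handle's angle, rad: 0 level above the lower handle, growing as it opens; starts at 1.95 to 2.08 (leaning away from the robot), 2.15 at most. 78 mm from the pin it carries a round black pad on a screw plunger; how far that is screwed out differs by +-3.5 mm and is not measured: the pad meets a proud plate at 0.10 to 0.20 rad and one that is home at 0.02 to 0.12 rad.
- badge: The unfinished badge, face down: a round steel shell 44 mm in diameter, 7 mm high, its lower edge rounded; from its middle a round back plate 35 mm in diameter stands 6.5 mm above the rim (13.5 mm over all). Of the round badges it alone is stepped. About 58 g. Origin at the centre of the underside, z up through the back plate.
- plate: The back plate of the unfinished badge, a disc 35 mm in diameter with a thin pin across its top. Origin at the centre of its underside, on the badge's axis: level with the shell's rim while proud, 5.5 mm lower when home; its top is 6.5 mm above it. More than 60 N from the pad on it (about 27 N at the handle's grip point) dents it.
- snap (a joint): How far the back plate is pushed into the shell, m: 0 proud, 0.0055 home. Its resistance peaks at about 25 to 40 N on the plate (12 to 18 N at the handle's grip point, hinge included) some 2 mm in, falls to nothing at about 4.2 mm, then the plate draws itself home and stays; let go earlier it springs back. Against a plate that is home the handle is all but rigid.
- badge_done1: A finished badge, face up: a smooth domed steel disc 44 mm in diameter, 7.6 mm high. Origin at the centre of the underside. A bystander.
- badge_done2: Another finished badge, just like badge_done1. A bystander.
- ink_bottle: Small round glass ink bottle with a black cap, 48 mm in diameter, 62 mm high; origin at the centre of the underside. A bystander.
- eraser: White eraser 48 x 22 x 14 mm; origin at the centre of the underside. A bystander.
- tape_roll: Roll of paper tape lying flat, 92 mm in diameter, 24 mm high; origin at the centre of the underside. A bystander.
- mug: White mug, 82 mm in diameter, 95 mm high, handle to one side; origin at the centre of the underside. A bystander.
- compasses: Steel compasses lying flat, 130 mm long; origin under their joint. A bystander.
Not all that is in view belongs to the job. Leave any purple or turquoise look-alike of the badge alone.

How it is judged:
By the outcome, as a careful person would: the job done as asked, in the order asked, and still so for the second after the job is handed in, with the robot touching nothing.
It also fails if it takes over 67 s, if anything falls off the work surface, if the arm or the gripper's body presses on something with over 40 N, if the wrist force passes 120 N, or if a joint passes its speed limit or range.

## Working session

There is one attempt and no reset: what is moved stays moved. The work goes in short steps, Python scripts to look and compute and a tool call to move; the robot and the scene stay as the last step left them, time stands still between calls to the robot, and variables do not carry over. Pictures are saved under pics/ and viewed, at most 10 in all, crops included, and the job is handed in when it is done.

Besides the shell and the picture viewer there is one more tool, called after "Call:" in YAML: its name, and indented under it one key for each argument. move_arm: Moves the arm, as the interface text tells. Its arguments: {"type":"object","properties":{"commands":{"type":"array","items":{"type":"array","items":{"type":"number"}}},"grip_force":{"type":"number"}},"required":["commands"]}

```bash
mkdir -p pics
cat > h.py <<'E'
import numpy as np, cv2
from cell import r
from scipy.spatial.transform import Rotation as R
def cal(n):
    c=r.get_calibration(n); A=np.array(c["attitude"],float)
    A=A if A.shape==(3,3) else (R.from_rotvec(A).as_matrix() if A.size==3 else R.from_quat(A).as_matrix())
    return np.array(c["camera_matrix"]),np.array(c["origin"]),A
def ray(c,u,v,z):
    K,o,A=c; d=A@np.linalg.solve(K,[u,v,1.]); return o+d*(z-o[2])/d[2]
def proj(c,P):
    K,o,A=c; p=K@(A.T@(np.asarray(P)-o)); return p[:2]/p[2]
E
python3 - <<'E'
from h import *
a=r.read_camera("scene"); b=r.read_camera("top")
for n,i in(("scene",a),("top",b)):
    cv2.imwrite(f"pics/{n}0.png",cv2.resize(i[:,:,::-1],(800,600),interpolation=cv2.INTER_CUBIC)); cv2.imwrite(f"pics/{n}_raw.png",i[:,:,::-1])
    print(n,r.get_calibration(n))
print(r.sense())
E
```

```text
scene {'camera_matrix': array([[439.63204548,   0.        , 253.27263012],
       [  0.        , 439.63204548, 193.60054467],
       [  0.        ,   0.        ,   1.        ]]), 'origin': array([1.08962207, 0.65898117, 0.94033319]), 'attitude': array([-0.94311435, -2.49260198,  1.03850642])}
top {'camera_matrix': array([[475.80457731,   0.        , 258.43805189],
       [  0.        , 475.80457731, 193.17502154],
       [  0.        ,   0.        ,   1.        ]]), 'origin': array([0.4104353 , 0.01184099, 1.41792815]), 'attitude': array([-2.17753552,  2.21439103, -0.06660046])}
{'time': 0.1, 'qpos': array([-1.15599637e+00,  4.23757164e-01,  1.63059543e+00,  1.91368344e-05,
        1.08859870e+00, -1.90012489e-02]), 'qvel': array([ 4.65487966e-04, -2.44398453e-03, -2.67785742e-03,  8.44397322e-04,
       -3.33666189e-04,  3.46638118e-05]), 'joint_efforts': array([ 2.07436191e-03, -5.58421361e+01, -2.82443118e+01,  1.31151014e-04,
        3.05791735e-03,  2.62252193e-06]), 'eef_pos': array([ 0.26253453, -0.56665463,  0.23063508]), 'tool_rot': array([-3.06668125e+00, -6.75781925e-01,  3.93324786e-04]), 'wrist_force': array([-0.20624001,  0.81721223, -0.47471467]), 'moment': array([ 0.01006272,  0.0118077 , -0.0196337 ]), 'grip_force': 0.0, 'grip_width': 0.0853075289499431}
```

View pics/top0.png

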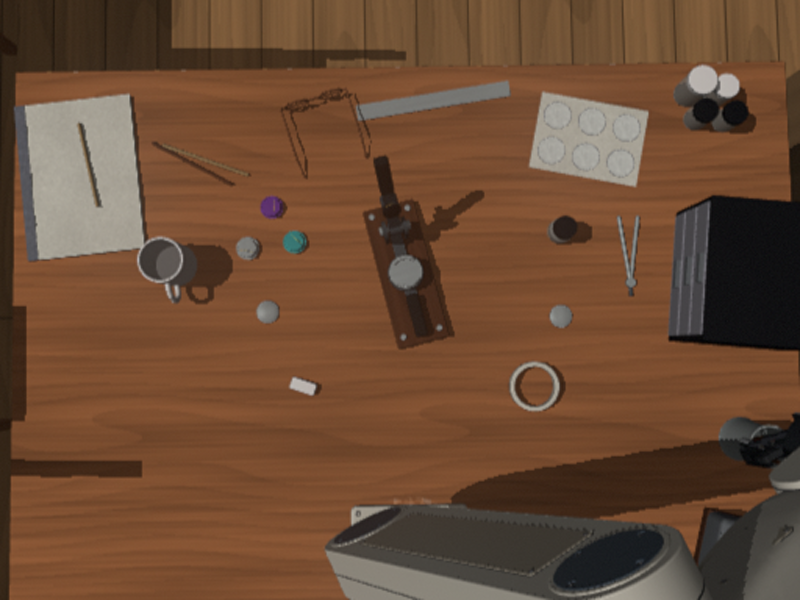

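View pics/scene0.png

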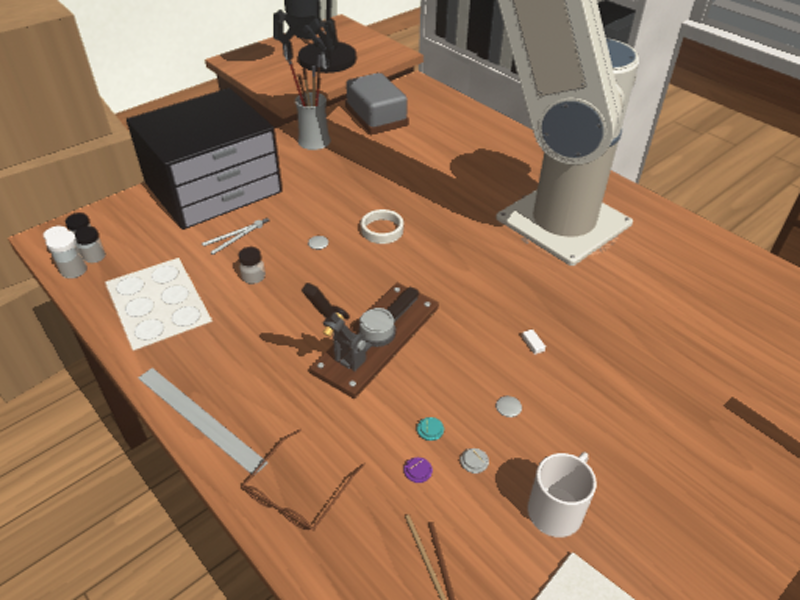

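Top view (800x600 px): the look-alikes are purple (271,207), turquoise (294,242), smooth done badges (268,312) and (560,316), and the grey stepped one (248,248). The scene view shows the same grey one at (474,460), so I choose that. The press has its nest at about (405,272), with the handle leaning away. Next: a close crop and measurements.

Run:
```python
from h import *
t=cv2.imread("pics/top_raw.png"); s=cv2.imread("pics/scene_raw.png")
def crop(i,x,y,w,h,W,H): return cv2.resize(i[y:y+h,x:x+w],(W,H),interpolation=cv2.INTER_CUBIC)
A=crop(t,140,120,60,45,400,300);B=crop(s,250,250,80,60,400,300)
C=crop(t,225,95,72,130,332,600)
# pic: left badge views, right press top
cv2.imwrite("pics/crop1.png",np.hstack([np.vstack([A,B]),C]))
ct=cal("top")
K,o,At=ct; print(At)
for n,u,v,z in(("badge",248,248,.010),("nest",405,272,.054),("purple",271,207,.01),("turq",294,242,.01),("done",268,312,.005)):
    print(n,ray(ct,u*.64,v*.64,z))
```

```text
[[-0.01691886 -0.99833518  0.05514188]
 [-0.99984458  0.01661955 -0.00588199]
 [ 0.00495577 -0.05523283 -0.9984612 ]]
badge [0.59568122 0.29817816 0.01      ]
nest [0.54074443 0.00068284 0.054     ]
purple [0.6736534  0.25391261 0.01      ]
turq [0.6057434 0.2106442 0.01     ]
done [0.47342131 0.26188866 0.005     ]
```

View pics/crop1.png

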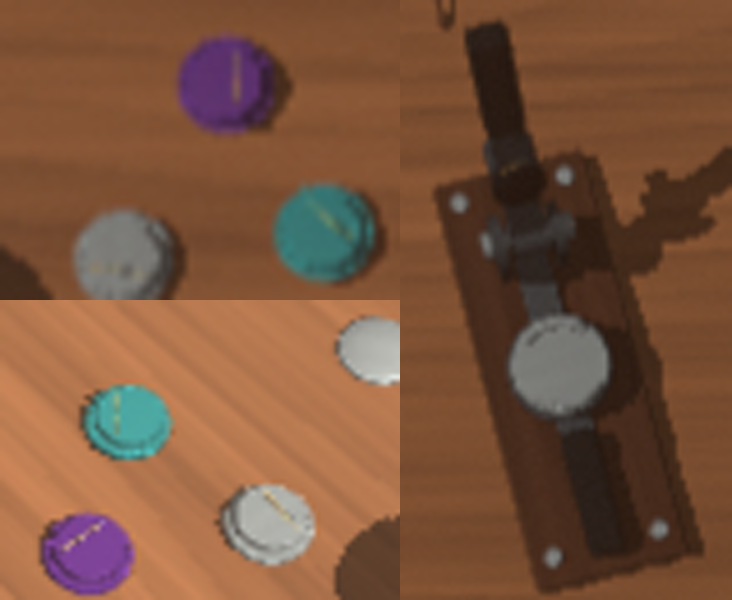

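The crop confirms that the grey badge (top raw ~(158.6,158.7)) has a step and a pin. The press screws show its yaw. Next I'll work out refined positions and the first move.

Run:
```python
from h import *
ct,cs=cal("top"),cal("scene")
t=cv2.imread("pics/top_raw.png"); s=cv2.imread("pics/scene_raw.png")
def blob(i,u,v,w=22,vmin=95,smax=60):
    h=cv2.cvtColor(i,cv2.COLOR_BGR2HSV); m=((h[...,1]<smax)&(h[...,2]>vmin)).astype(np.uint8)
    k=np.zeros_like(m);k[v-w:v+w,u-w:u+w]=m[v-w:v+w,u-w:u+w]
    n,l,st,c=cv2.connectedComponentsWithStats(k); j=1+np.argmax(st[1:,4]); return c[j],st[j]
for n,u,v,us,vs,z in(("badge",159,159,303,294,.009),("nest",259,174,241,207,.054)):
    for nm,i,c,a,b in(("top",t,ct,u,v),("scene",s,cs,us,vs)):
        p,st=blob(i,a,b); print(n,nm,p.round(1),st,ray(c,*p,z).round(4))
sc=lambda x,y:(225+(x-400)/(332/72),95+y/(600/130))
S=[ray(ct,*sc(*p),.02) for p in((459,203),(564,175),(553,557),(659,529))]
d=(S[0]+S[1]-S[2]-S[3]); yaw=np.arctan2(d[1],d[0]); print("yaw",yaw,np.array(S).round(4))
e=(S[0]+S[2]-S[1]-S[3]); print(np.arctan2(-e[0],e[1]))
T=R.from_rotvec(r.sense()["tool_rot"]).as_matrix(); print(T.round(3)); print(np.arctan2(T[1,0],T[0,0]))
```

```text
badge top [157.2 158.1] [151 152  14  14 140] [0.5977 0.3029 0.009 ]
badge scene [303.4 294.6] [295 287  18  16 214] [0.599  0.3018 0.009 ]
nest top [258.9 173.5] [249 164  21  21 324] [0.5425 0.0016 0.054 ]
nest scene [241.4 207.2] [230 197  23  22 386] [0.5486 0.0102 0.054 ]
yaw 0.24317888864083714 [[ 0.6493  0.062   0.02  ]
 [ 0.6663 -0.0057  0.02  ]
 [ 0.4215  0.0055  0.02  ]
 [ 0.4382 -0.0623  0.02  ]]
0.2436412570807394
[[ 0.907  0.42  -0.001]
 [ 0.42  -0.907  0.001]
 [ 0.    -0.001 -1.   ]]
0.4337922928645874
```

Call:
move_arm:
  commands:
    - [1,0,0,-20,0,0,0.0955]
    - [1,0,0,0,0,0,0.0955]
    - [1,17,-25,0,0,0,0]
    - [1,17,-25,0,0,0,0]
    - [1,17,-25,0,0,0,0]
    - [1,17,-25,0,0,0,0]
    - [1,17,-25,0,0,0,0]
    - [1,17,-25,0,0,0,0]
    - [1,17,-25,0,0,0,0]
    - [1,17,-25,0,0,0,0]
  grip_force: 40

```text
time: 0.93
eef_pos: [0.3467, -0.3387, 0.2511]
tool_rot: [-3.118, -0.38, 0.0]
wrist_force: [0.4, 0.0, -0.2]
grip_width: 0.0853
grip_force: 0.0
```

Call:
move_arm:
  commands:
    - [1,17,-25,0,0,0,0]
    - [1,17,-25,0,0,0,0]
    - [1,17,-25,0,0,0,0]
    - [1,17,-25,0,0,0,0]
    - [1,17,-25,0,0,0,0]
    - [1,17,-25,0,0,0,0]
    - [1,17,-25,0,0,0,0]
    - [1,17,-25,0,0,0,0]
    - [1,17,-25,0,0,0,0]
    - [1,17,-25,0,0,0,0]

```text
time: 1.77
eef_pos: [0.4516, -0.0552, 0.2512]
tool_rot: [-3.118, -0.381, 0.0]
wrist_force: [0.2, -0.8, -0.3]
grip_width: 0.0854
grip_force: 0.0
```

Call:
move_arm:
  commands:
    - [1,18,-25,8,0,0,0]
    - [1,18,-25,8,0,0,0]
    - [1,18,-25,8,0,0,0]
    - [1,18,-25,8,0,0,0]
    - [1,18,-25,8,0,0,0]
    - [1,18,-25,8,0,0,0]
    - [1,18,-25,8,0,0,0]
    - [1,18,-25,8,0,0,0]
    - [1,18,-25,8,0,0,0]
    - [1,18,-25,8,0,0,0]

```text
time: 2.6
eef_pos: [0.5662, 0.2307, 0.1705]
tool_rot: [3.118, 0.381, -0.001]
wrist_force: [0.2, -0.0, 0.6]
grip_width: 0.0856
grip_force: 0.0
```

Call:
move_arm:
  commands:
    - [1,18,-20,8,0,0,0]
    - [1,0,0,0,0,0,0]
    - [1,0,0,0,0,0,0]

```text
time: 2.85
eef_pos: [0.5783, 0.2538, 0.1621]
tool_rot: [3.117, 0.383, -0.003]
wrist_force: [-0.8, -0.9, -0.5]
grip_width: 0.0854
grip_force: 0.0
```

Run:
```python
from h import *
q=r.sense(); print(q["eef_pos"],q["time"],q["qpos"].round(3))
c=cal("wrist"); i=r.read_camera("wrist")
cv2.imwrite("pics/w1.png",i[:,:,::-1]); print(proj(c,[.597,.300,.0135]),c)
```

```text
[0.578337   0.25375534 0.16209248] 2.85 [ 0.395  0.515  1.661 -0.     0.968  1.721]
[209.06466022 146.29395709] (array([[317.51813326,   0.        , 253.0333269 ],
       [  0.        , 317.51813326, 191.5154855 ],
       [  0.        ,   0.        ,   1.        ]]), array([0.64834519, 0.27139602, 0.3047679 ]), array([[ 2.42321250e-01, -9.30369333e-01, -2.75124182e-01],
       [-9.70195904e-01, -2.32208718e-01, -6.92749482e-02],
       [ 5.65053736e-04,  2.83711146e-01, -9.58909624e-01]]))
```

View pics/w1.png

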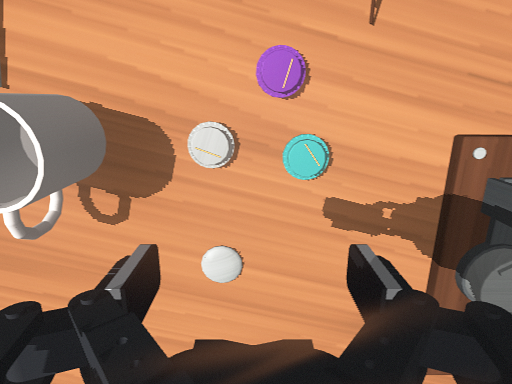

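The wrist view shows the grey badge at about (211,145) with its pin line, turquoise at (306,157), purple at (281,72) and the mug's near edge at (105,145).

Run:
```python
from h import *
c=cal("wrist"); i=cv2.imread("pics/w1.png")
h=cv2.cvtColor(i,cv2.COLOR_BGR2HSV); w=i[110:180,178:246]; hh=h[110:180,178:246]
m=((hh[...,1]<70)&(hh[...,2]>90)).astype(np.uint8)
m=cv2.morphologyEx(m,cv2.MORPH_CLOSE,np.ones((5,5)))
cs,_=cv2.findContours(m,0,2); k=max(cs,key=cv2.contourArea); print(cv2.contourArea(k)); e=cv2.fitEllipse(cv2.convexHull(k)); p=np.array(e[0])+[178,110]; print(p,e[1])
b=ray(c,*p,.006); print("badge",b)
T=R.from_rotvec(r.sense()["tool_rot"]).as_matrix(); print("tool delta",T.T@(b-r.sense()["eef_pos"])*1000)
print("mug rim",ray(c,43,150,.095),"mug near",ray(c,105,145,.0),ray(c,105,145,.05),"turq",ray(c,306,157,.01))
```

```text
1663.5
[210.58003616 144.40288162] (46.00466537475586, 47.71054458618164)
badge [0.59749037 0.2987512  0.006     ]
tool delta [ 30.19823995 -40.00568129 156.50144798]
mug rim [0.58205016 0.39758695 0.095     ] mug near [0.5714542  0.39760538 0.        ] [0.58401084 0.37676015 0.05      ] turq [0.60820842 0.20896631 0.01      ]
```

Call:
move_arm:
  commands:
    - [0.35,15,-20,20,0,0,0]
    - [0.35,15,-20,25,0,0,0]
    - [0.35,0,0,25,0,0,0]
    - [0.35,0,0,25,0,0,0]
    - [0.35,0,0,20,0,0,0]
    - [0.35,0,0,10,0,0,0]
    - [0.35,0,0,0,0,0,0]
    - [0.35,0,0,0,0,0,0]
  grip_force: 40

```text
time: 3.57
eef_pos: [0.5984, 0.2982, 0.0388]
tool_rot: [3.118, 0.379, -0.0]
wrist_force: [-0.3, 0.3, 0.6]
grip_width: 0.058
grip_force: 0.0
```

Run:
```python
from h import *
q=r.sense(); print(q["eef_pos"],q["time"],q["grip_width"])
b=np.array([.5975,.2993,.001]);T=R.from_rotvec(q["tool_rot"]).as_matrix(); print("tool delta",T.T@(b-q["eef_pos"])*1000)
c=cal("wrist"); i=r.read_camera("wrist"); cv2.imwrite("pics/w2.png",i[:,:,::-1]); print(proj(c,[.5975,.2993,.0135]))
```

```text
[0.59840143 0.29819364 0.03883351] 3.5667 0.05796952766835429
tool delta [-0.59853714 -1.29431988 37.83355302]
[250.88469457 230.28794585]
```

View pics/w2.png

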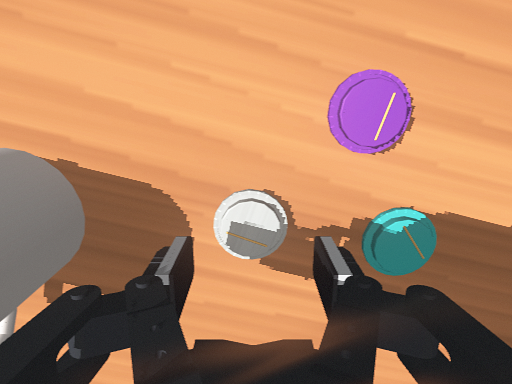

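The badge sits between the fingers at about (251,224), turquoise is clear at (400,241) and the mug is clear. I'll check the x offset.

Run:
```python
from h import *
c=cal("wrist"); q=r.sense(); T=R.from_rotvec(q["tool_rot"]).as_matrix()
for p,z in(((251,224),.006),((252,225.5),.0135)):
    b=ray(c,*p,z); print(b,T.T@(b-q["eef_pos"])*1000)
# where TCP-line points at z=.006 and grip centre
print(proj(c,q["eef_pos"]),proj(c,[.5975,.2993,.006]))
```

```text
[0.59868181 0.29991308 0.006     ] [-0.16171046 -1.27022222 33.69308095]
[0.60089678 0.2998179  0.0135    ] [ 1.97696429 -0.64863576 26.19609321]
[253.15600908 249.55049165] [251.5250994  226.01413546]
```

Call:
move_arm:
  commands:
    - [0.35,0.5,-1,15,0,0,0]
    - [0.35,0,0,12,0,0,0]
    - [0.35,0,0,7,0,0,0]
    - [0.35,0,0,3,0,0,0]
    - [0.35,0,0,0,0,0,0]
  grip_force: 40

```text
time: 4.03
eef_pos: [0.5977, 0.2997, -0.0]
tool_rot: [3.118, 0.381, -0.003]
wrist_force: [0.0, -0.0, 0.7]
grip_width: 0.0573
grip_force: 0.0
```

Call:
move_arm:
  commands:
    - [-0.5,0,0,0,0,0,0]
    - [-0.5,0,0,0,0,0,0]
    - [-0.5,0,0,0,0,0,0]
    - [-0.5,0,0,0,0,0,0]
    - [-0.5,0,0,0,0,0,0]
    - [-0.5,0,0,0,0,0,0]
  grip_force: 40

```text
time: 4.53
eef_pos: [0.5989, 0.3003, 0.0017]
tool_rot: [-3.118, -0.38, -0.001]
wrist_force: [-0.2, 0.1, 1.4]
grip_width: 0.0404
grip_force: 40.4
```

Call:
move_arm:
  commands:
    - [-0.5,0,0,-10,0,0,0]
    - [-0.5,0,0,-30,0,0,0]
    - [-0.5,0,0,-30,0,0,0]
    - [-0.5,0,0,-30,0,0,0]
    - [-0.5,0,0,-10,0,0,0]
    - [-0.5,0,0,0,0,0,0]

```text
time: 5.03
eef_pos: [0.6006, 0.301, 0.1153]
tool_rot: [-3.116, -0.38, -0.009]
wrist_force: [1.2, 0.6, -0.4]
grip_width: 0.0398
grip_force: 40.6
```

Run:
```python
from h import *
q=r.sense(); print(q["eef_pos"],q["time"],q["grip_width"],q["wrist_force"])
c=cal("wrist"); i=r.read_camera("wrist"); cv2.imwrite("pics/w3r.png",i[:,:,::-1])
cv2.imwrite("pics/w3.png",cv2.resize(i[170:330,140:370,::-1],(690,480),interpolation=cv2.INTER_CUBIC))
```

```text
[0.60059934 0.30100249 0.11534829] 5.0333 0.03983615567857404 [ 1.18518606  0.57728946 -0.37885928]
```

View pics/w3.png

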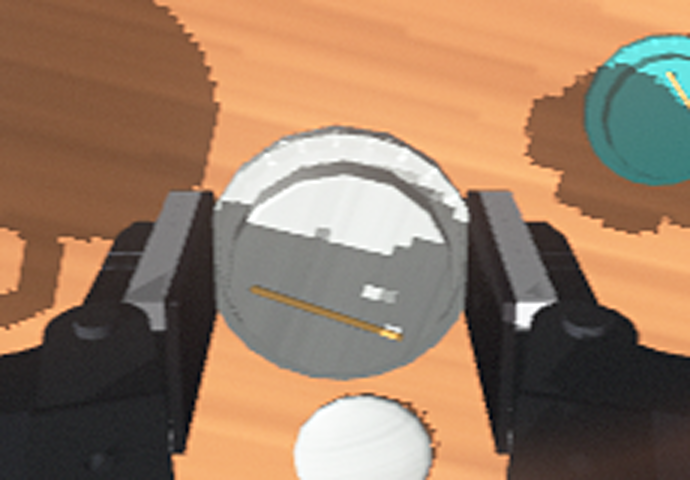

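The badge is held level and centred between the pads, with its plate centre at crop ~(341,271). Next I'll compute the held offset and the nest target.

Run:
```python
from h import *
c=cal("wrist"); q=r.sense(); print(q["eef_pos"],q["wrist_force"],q["tool_rot"])
T=R.from_rotvec(q["tool_rot"]).as_matrix(); zb=q["eef_pos"][2]-.0017
a=np.linspace(0,2*np.pi,73)
for off in(-2,0,2):
    ctr=q["eef_pos"]+T[:,0]*off/1000
    for rad,h in((22,7),(22,3),(17.5,13.5)):
        P=[proj(c,[ctr[0]+rad/1e3*np.cos(t),ctr[1]+rad/1e3*np.sin(t),zb+h/1e3]) for t in a]
        P=(np.array(P)-[140,170])*3; print(off,rad,h,P.min(0).round(),P.max(0).round())
n=np.array([.5425,.0010,0.]); print("tool delta to nest",T.T@(n-q["eef_pos"])*1000)
```

```text
[0.59931679 0.30039613 0.11296285] [ 1.18893848  0.48482716 -0.83231424] [-3.11757561 -0.38027734 -0.00436293]
-2 22 7 [202. 136.] [477. 384.]
-2 22 3 [206. 127.] [473. 370.]
-2 17.5 13.5 [226. 180.] [453. 384.]
0 22 7 [202. 124.] [477. 373.]
0 22 3 [205. 115.] [474. 360.]
0 17.5 13.5 [225. 167.] [454. 373.]
2 22 7 [201. 112.] [478. 363.]
2 22 3 [205. 103.] [474. 349.]
2 17.5 13.5 [225. 155.] [454. 362.]
tool delta to nest [-127.44304991  277.02334379  112.44169785]
```

Call:
move_arm:
  commands:
    - [-0.5,-8,17,-2,0,0,0]
    - [-0.5,-12,26,-2,0,0,0]
    - [-0.5,-14,31,-2,0,0,0]
    - [-0.5,-14,31,0,0,0,0]
    - [-0.5,-15,32,0,0,0,0]
    - [-0.5,-15,32,0,0,0,0]
    - [-0.5,-14,31,0,0,0,0]
    - [-0.5,-14,31,0,0,0,0]
    - [-0.5,-12,26,0,0,0,0]
    - [-0.5,-9,20,0,0,0,0]

```text
time: 5.92
eef_pos: [0.5396, -0.0015, 0.1154]
tool_rot: [-3.118, -0.379, 0.006]
wrist_force: [-0.3, 0.6, -0.3]
grip_width: 0.0399
grip_force: 40.6
```

Call:
move_arm:
  commands:
    - [-0.5,0,0,0,0,0,0]
    - [-0.5,0,0,10,0,0,0]
    - [-0.5,0,0,10,0,0,0]
    - [-0.5,0,0,0,0,0,0]
    - [-0.5,0,0,0,0,0,0]
    - [-0.5,0,0,0,0,0,0]

```text
time: 6.42
eef_pos: [0.5417, 0.0016, 0.0967]
tool_rot: [-3.118, -0.383, 0.002]
wrist_force: [-0.1, 0.4, -0.5]
grip_width: 0.0401
grip_force: 40.6
```

Run:
```python
from h import *
q=r.sense(); print(q["eef_pos"],q["time"],q["grip_width"],q["wrist_force"],q["tool_rot"])
c=cal("wrist"); i=r.read_camera("wrist"); cv2.imwrite("pics/w4r.png",i[:,:,::-1])
cv2.imwrite("pics/w4.png",cv2.resize(i[90:330,110:400,::-1],(725,600),interpolation=cv2.INTER_CUBIC))
```

```text
[0.54170302 0.00157967 0.09665695] 6.4167 0.04013559440644649 [-0.11575104  0.41290521 -0.45346289] [-3.11799733e+00 -3.82526044e-01  1.81316175e-03]
```

View pics/w4.png

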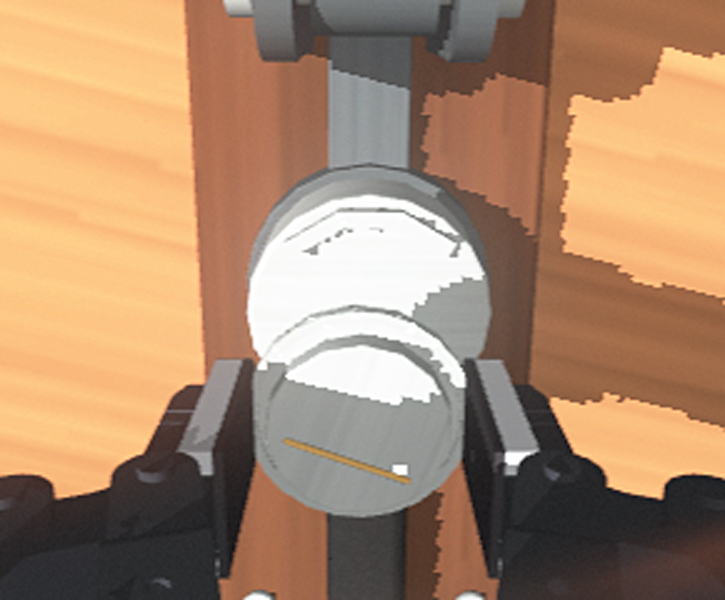

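The die shows at crop x 248–491 with its top edge at row ~192. The badge spans x 255–465 and the yaw matches the bar. Next I'll work out the offset.

Run:
```python
from h import *
from scipy.optimize import least_squares
c=cal("wrist"); q=r.sense(); T=R.from_rotvec(q["tool_rot"]).as_matrix(); X=q["eef_pos"]
raw=lambda u,v:(110+u/2.5,90+v/2.5)
a=np.linspace(0,2*np.pi,181)
def ext(ctr,rad,z):
    P=np.array([proj(c,[ctr[0]+rad*np.cos(t),ctr[1]+rad*np.sin(t),z]) for t in a]); return (P-[110,90])*2.5
def fit(rad,z,l,rr,top=None,bot=None):
    f=lambda p:[e for e in((lambda E:[E[:,0].min()-l,E[:,0].max()-rr]+([E[:,1].min()-top] if top else[])+([E[:,1].max()-bot] if bot else[]))(ext(p,rad,z)))]
    s=least_squares(f,X[:2]); return s.x,np.array(s.fun).round(1)
n,e=fit(.031,.052,248,491,top=192); print("nest",n,e,T.T@(np.r_[n,.052]-X)*1e3)
n1,e=fit(.031,.056,248,491,top=192); print("nest z56",n1,e)
b,e=fit(.022,X[2]-.0017+.006,255,465,top=305); print("badge rim",b,e,T.T@(np.r_[b,0]-X)*1e3)
p,e=fit(.0175,X[2]-.0017+.0135,270,455,bot=516); print("plate",p,e,T.T@(np.r_[p,0]-X)*1e3)
print("nest-badge in tool",T.T@(np.r_[n-(b+p)/2,0])*1e3)
```

```text
nest [ 0.54385109 -0.00108629] [-1.6  1.6  0.1] [ 1.22796713  2.94202051 45.04471697]
nest z56 [ 0.5446054  -0.00083542] [-4.1  4.1  0.4]
badge rim [0.54127718 0.00088632] [-8.9  8.9  0.7] [-0.77406401  0.41287637 97.04578932]
plate [5.41027269e-01 3.72293556e-04] [-2.5  2.5  0.2] [-1.14078413  0.85127453 97.04586357]
nest-badge in tool [ 2.20429385e+00  2.31694957e+00 -1.11338676e-03]
```

Call:
move_arm:
  commands:
    - [-0.5,2.1,2.4,10,0,0,0]
    - [-0.5,0,0,12,0,0,0]
    - [-0.5,0,0,8,0,0,0]
    - [-0.5,0,0,4,0,0,0]
    - [-0.5,0,0,2,0,0,0]
    - [-0.5,0,0,0,0,0,0]
    - [-0.5,0,0,0,0,0,0]

```text
time: 7.05
eef_pos: [0.5445, -0.0012, 0.0612]
tool_rot: [-3.118, -0.38, 0.0]
wrist_force: [0.1, 0.1, -0.3]
grip_width: 0.0401
grip_force: 40.6
```

Run:
```python
from h import *
from scipy.optimize import least_squares
q=r.sense(); print(q["eef_pos"],q["wrist_force"])
c=cal("wrist"); i=r.read_camera("wrist"); cv2.imwrite("pics/w5r.png",i[:,:,::-1])
cv2.imwrite("pics/w5.png",cv2.resize(i[130:310,150:360,::-1],(700,600),interpolation=cv2.INTER_CUBIC))
```

```text
[ 0.54450824 -0.00116661  0.06122716] [ 0.11310042  0.05609139 -0.26454946]
```

View pics/w5.png

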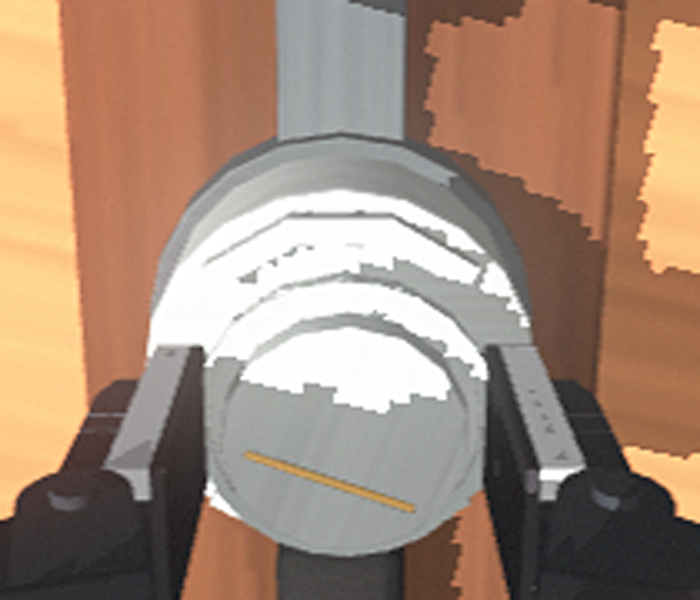

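Now the die spans x 150–528 with its upper edge at row ~190. The badge spans x 205–487, with its plate bottom at 555, so I refit.

Run:
```python
from h import *
from scipy.optimize import least_squares
c=cal("wrist"); q=r.sense(); T=R.from_rotvec(q["tool_rot"]).as_matrix(); X=q["eef_pos"]
a=np.linspace(0,2*np.pi,181)
def ext(ctr,rad,z):
    P=np.array([proj(c,[ctr[0]+rad*np.cos(t),ctr[1]+rad*np.sin(t),z]) for t in a]); return (P-[150,130])*10/3
def fit(rad,z,l,rr,top=None,bot=None):
    def f(p):
        E=ext(p,rad,z); return [E[:,0].min()-l,E[:,0].max()-rr]+([E[:,1].min()-top] if top else [])+([E[:,1].max()-bot] if bot else [])
    s=least_squares(f,X[:2]); print((T.T@(np.r_[s.x,0]-X)*1e3).round(2)[:2],s.x.round(4),np.round(s.fun,1))
fit(.031,.052,150,528,top=190); fit(.0275,.056,999,0,top=212) if 0 else None
zb=X[2]-.0017
fit(.022,zb+.006,205,487,top=275); fit(.0175,zb+.0135,215,478,bot=555); fit(.0175,zb+.0135,215,478,top=315)
# predicted edges: lip outer/inner top for nest at offset 0, badge rim
for o in(-1,0,1):
    C=X+T[:,0]*o/1e3
    for n,rad,z in(("lipout",.0275,.056),("lipin",.0235,.056),("die",.031,.052),("rim",.022,zb+.007),("plate",.0175,zb+.0135)):
        E=ext(C,rad,z); print(o,n,E.min(0).round(),E.max(0).round())
```

```text
[-1.64 -0.76] [ 0.543  -0.0008] [-7.9  7.9  0.8]
[-1.08  0.3 ] [ 0.5438 -0.0017] [-10.9  10.9   0.9]
[-1.15  0.35] [ 0.5437 -0.0018] [ 4.8 -4.8 -0.4]
[0.69 0.35] [ 0.5455 -0.0013] [ 4.3 -4.3 -0.3]
-1 lipout [165. 217.] [523. 544.]
-1 lipin [191. 243.] [497. 522.]
-1 die [147. 187.] [541. 548.]
-1 rim [191. 278.] [497. 554.]
-1 plate [217. 327.] [471. 554.]
0 lipout [165. 211.] [523. 538.]
0 lipin [191. 237.] [497. 516.]
0 die [146. 180.] [541. 542.]
0 rim [191. 271.] [497. 548.]
0 plate [217. 320.] [471. 548.]
1 lipout [164. 204.] [523. 533.]
1 lipin [190. 230.] [497. 511.]
1 die [146. 174.] [542. 537.]
1 rim [190. 264.] [497. 542.]
1 plate [217. 313.] [471. 542.]
```

Call:
move_arm:
  commands:
    - [-0.5,-0.3,-0.9,0,0,0,0]
    - [-0.5,0,0,2,0,0,0]
    - [-0.5,0,0,2,0,0,0]
    - [-0.5,0,0,1,0,0,0]
    - [-0.5,0,0,0,0,0,0]
    - [-0.5,0,0,0,0,0,0]

```text
time: 7.6
eef_pos: [0.5439, -0.0003, 0.0562]
tool_rot: [-3.118, -0.38, 0.0]
wrist_force: [-0.5, -0.0, 0.3]
grip_width: 0.04
grip_force: 40.6
```

Call:
move_arm:
  commands:
    - [-0.5,0,0,1,0,0,0]
    - [-0.5,0,0,0.7,0,0,0]
    - [-0.5,0,0,0,0,0,0]
    - [-0.5,0,0,0,0,0,0]

```text
time: 7.93
eef_pos: [0.544, -0.0004, 0.0546]
tool_rot: [-3.118, -0.38, 0.0]
wrist_force: [-0.3, -0.3, 0.2]
grip_width: 0.0401
grip_force: 40.6
```

Call:
move_arm:
  commands:
    - [-0.5,0,0,0.7,0,0,0]
    - [-0.5,0,0,0,0,0,0]
    - [-0.5,0,0,0,0,0,0]

```text
time: 8.18
eef_pos: [0.544, -0.0003, 0.0539]
tool_rot: [-3.118, -0.38, -0.0]
wrist_force: [-0.3, 0.9, 0.1]
grip_width: 0.0401
grip_force: 40.6
```

Call:
move_arm:
  commands:
    - [-0.5,0,0,0.6,0,0,0]
    - [-0.5,0,0,0,0,0,0]
    - [-0.5,0,0,0,0,0,0]

```text
time: 8.43
eef_pos: [0.5441, -0.0003, 0.0536]
tool_rot: [3.118, 0.38, 0.0]
wrist_force: [-1.6, 0.7, 4.7]
grip_width: 0.0399
grip_force: 41.1
```

Call:
move_arm:
  commands:
    - [0.2,0,0,0,0,0,0]
    - [0.4,0,0,0,0,0,0]
    - [0.6,0,0,0,0,0,0]
    - [0.6,0,0,0,0,0,0]
    - [0.6,0,0,-10,0,0,0]
    - [0.6,0,0,-20,0,0,0]
    - [0.6,0,0,-30,0,0,0]
    - [0.6,0,0,-30,0,0,0]
    - [0.6,0,0,0,0,0,0]
    - [0.6,0,0,0,0,0,0]

```text
time: 9.27
eef_pos: [0.5454, -0.0004, 0.1457]
tool_rot: [3.118, 0.38, 0.007]
wrist_force: [0.3, 0.0, 0.4]
grip_width: 0.0683
grip_force: 0.0
```

Run:
```python
from h import *
q=r.sense(); print(q["eef_pos"],q["wrist_force"],q["time"])
c=cal("wrist"); i=r.read_camera("wrist"); cv2.imwrite("pics/w6r.png",i[:,:,::-1])
A=cv2.resize(i[20:260,100:420,::-1],(600,450),interpolation=cv2.INTER_CUBIC)
s=r.read_camera("scene"); cv2.imwrite("pics/s6r.png",s[:,:,::-1]); t=r.read_camera("top"); cv2.imwrite("pics/t6r.png",t[:,:,::-1])
B=cv2.resize(s[160:260,185:285,::-1],(200,200),interpolation=cv2.INTER_CUBIC)
C=cv2.resize(t[95:225,225:297,::-1],(200,250))
cv2.imwrite("pics/w6.png",np.hstack([A,np.vstack([B,C])]))
```

```text
[ 5.45448291e-01 -3.74046950e-04  1.45742692e-01] [0.25285659 0.02229719 0.35847483] 9.2667
```

View pics/w6.png

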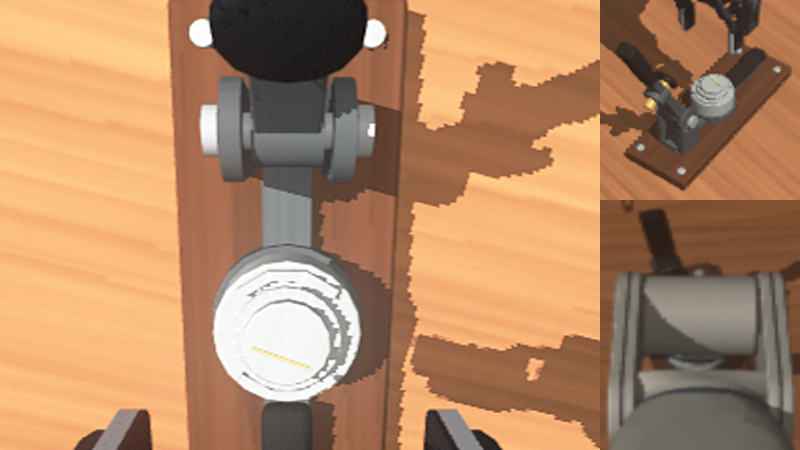

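The badge lies level in the nest, plate up (about (288,340) in the wrist part). The handle leans away as before. Next I find its angle and the grip point.

```bash
cat >> h.py <<'E'
N=np.array([.5437,-.0006,0]); yaw=.243
PX=np.array([np.cos(yaw),np.sin(yaw),0]); PY=np.array([-np.sin(yaw),np.cos(yaw),0])
def pt(th,d,off=0): return N+PX*(.080-d*np.cos(th)-off*np.sin(th)*-1)+np.array([0,0,.075+d*np.sin(th)+off*np.cos(th)])
E
python3 - <<'E'
from h import *
ct,cs=cal("top"),cal("scene")
print("hinge top",proj(ct,pt(0,0)))
for th in(1.9,1.95,2.0,2.05,2.1):
    print(th,"top tip",proj(ct,pt(th,.2)).round(1),"115",proj(ct,pt(th,.115)).round(1),"scene tip",proj(cs,pt(th,.2)).round(1),proj(cs,pt(th,.115)).round(1))
q=r.sense();T=R.from_rotvec(q["tool_rot"]).as_matrix()
for th in(1.95,2.0,2.05,2.1): print(th,(T.T@(pt(th,.17)-[0,0,.019]-q["eef_pos"])*1e3).round(1))
s=cv2.imread("pics/s6r.png"); 
cv2.imwrite("pics/h.png",np.hstack([cv2.resize(s[165:245,185:255],(490,560),interpolation=cv2.INTER_CUBIC),cv2.resize(cv2.imread("pics/top_raw.png")[95:165,228:268],(310,560),interpolation=cv2.INTER_CUBIC)]))
E
```

```text
hinge top [252.44644405 145.23179248]
1.9 top tip [245.1 107.9] 115 [248.5 125.1] scene tip [201.9 177.6] [211.5 195.7]
1.95 top tip [244.2 104.6] 115 [248.  123.3] scene tip [199.4 181. ] [210.2 197.5]
2.0 top tip [243.2 101.4] 115 [247.5 121.6] scene tip [196.9 184.6] [208.9 199.5]
2.05 top tip [242.4  98.4] 115 [247.  119.9] scene tip [194.5 188.2] [207.6 201.4]
2.1 top tip [241.5  95.5] 115 [246.5 118.3] scene tip [192.2 192. ] [206.4 203.5]
1.95 [143.2   0.3 -71.4]
2.0 [151.    0.3 -68.1]
2.05 [158.7   0.3 -64.3]
2.1 [166.1   0.3 -60.3]
```

View pics/h.png

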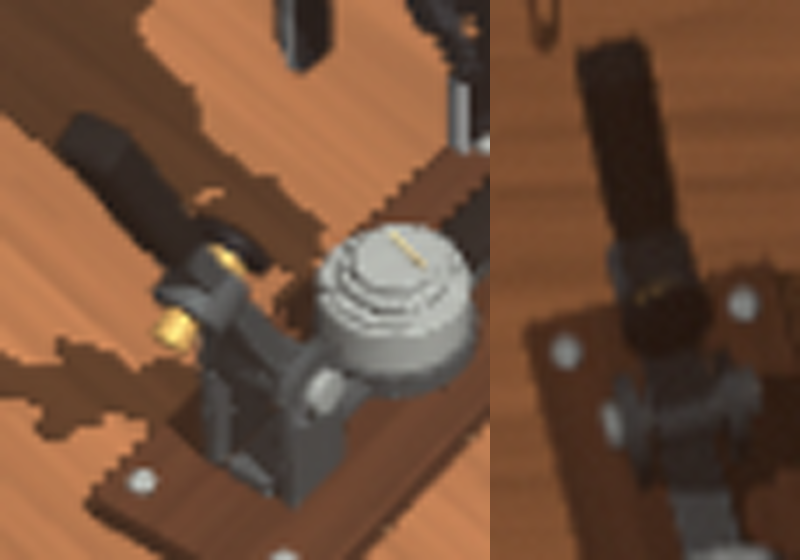

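The handle's end face is at crop (95,140), i.e. scene raw (198.6,185), so the angle is about 1.99 rad. The badge is seated in the nest. Now rise, then move forward to straddle the grip.

Call:
move_arm:
  commands:
    - [0.6,0,0,-23,0,0,0]
    - [0.6,0,0,-25,0,0,0]
    - [0.6,0,0,-21,0,0,0]
    - [0.6,15,0.3,0,0,0,0]
    - [0.6,28,0,0,0,0,0]
    - [0.6,30,0,0,0,0,0]
    - [0.6,30,0,0,0,0,0]
    - [0.6,26,0,0,0,0,0]
    - [0.6,15,0,0,0,0,0]
    - [0.6,5,0,0,0,0,0]

```text
time: 10.25
eef_pos: [0.69, 0.0358, 0.2102]
tool_rot: [-3.118, -0.381, 0.003]
wrist_force: [0.3, 0.1, 0.2]
grip_width: 0.0682
grip_force: 0.0
```

Call:
move_arm:
  commands:
    - [0.6,0,0,0,0,0,0]
    - [0.6,0,0,0,0,0,0]
    - [0.6,0,0,0,0,0,0]

```text
time: 10.5
eef_pos: [0.6873, 0.0349, 0.2116]
tool_rot: [-3.118, -0.38, 0.003]
wrist_force: [-0.2, -0.3, -0.0]
grip_width: 0.0681
grip_force: 0.0
```

Run:
```python
from h import *
q=r.sense();T=R.from_rotvec(q["tool_rot"]).as_matrix()
print(q["eef_pos"],q["tool_rot"],q["wrist_force"],(T.T@(pt(1.99,.17)-[0,0,.019]-q["eef_pos"])*1e3).round(1))
c=cal("wrist"); i=r.read_camera("wrist"); g=i.max(2)
for v in (150,180,200,215,230): print(v,''.join('#' if x<70 else '.' for x in g[v,150:360:3]))
print(proj(c,pt(1.99,.2)),proj(c,pt(1.99,.17)),proj(c,pt(1.99,.115)))
```

```text
[0.68730925 0.0348917  0.21162509] [-3.11838964 -0.380048    0.00318021] [-0.24743098 -0.27709161 -0.04754428] [ 1.3 -0.1  0.3]
150 ......................................................................
180 ......................................................................
200 ......................................................................
215 ......................................................................
230 .........................................#............................
[252.91643094 275.44869121] [252.96460362 266.46671549] [253.01446374 257.17011232]
```

Run:
```python
from h import *
c=cal("wrist"); i=r.read_camera("wrist"); g=i.max(2)
for v in range(228,312,6): print(v,''.join('#' if x<45 else ('+' if x<80 else '.') for x in g[v,170:340:2]))
for th in(1.95,2.0,2.05):
  for off in(.009,-.009):
    print(th,off,[proj(c,pt(th,d,off)).round(0) for d in(.2,.17,.115)])
```

```text
228 ................................++++............+.++++...............................
234 ............................................++++++++++...............................
240 ..+++......................................+++++++++++....+++..................+++...
246 .++++.........................+++++++++++++++++++++++##......++................+++++.
252 +++++.......................+++++++++++++++++++++++++++##+.....................+++++#
258 ++++++....................+++++++++++++++++++++++++++++++##...................+##++++
264 ++++++....................++++++++++++++++++++++++++++++###...................######+
270 +++++#....................++++++++++++++++++++++++++++++###...................#######
276 ++####....................#++++++#++++++++++++++++++++++###+..................#######
282 #####.....................+##################+++++++++++##++++.................######
288 ####........................#############################+++++..................#####
294 ###..............................+++#++.+++++++###++...+++++++...................####
300 #+......................................................++++++....................+##
306 ........................................................++++........................#
1.95 0.009 [array([253., 272.]), array([253., 261.]), array([253., 250.])]
1.95 -0.009 [array([253., 326.]), array([253., 303.]), array([253., 280.])]
2.0 0.009 [array([253., 243.]), array([253., 242.]), array([253., 240.])]
2.0 -0.009 [array([253., 296.]), array([253., 283.]), array([253., 270.])]
2.05 0.009 [array([253., 215.]), array([253., 223.]), array([253., 231.])]
2.05 -0.009 [array([253., 266.]), array([253., 264.]), array([253., 261.])]
```

The mask shows the handle tip face at columns 222–284, rows 244–292, so the angle is 2.0 rad and it is centred between the fingers. Close on it.

Call:
move_arm:
  commands:
    - [0.6,2.5,0,-0.5,0,0,0]
    - [0,0,0,0,0,0,0]
    - [-1,0,0,0,0,0,0]
    - [-1,0,0,0,0,0,0]
    - [-1,0,0,0,0,0,0]
    - [-1,0,0,0,0,0,0]
    - [-1,0,0,0,0,0,0]
    - [-1,0,0,0,0,0,0]
  grip_force: 40

```text
time: 11.27
eef_pos: [0.6913, 0.0355, 0.213]
tool_rot: [3.118, 0.38, 0.0]
wrist_force: [0.7, -1.8, 1.6]
grip_width: 0.0234
grip_force: 41.9
```

Run:
```python
from h import *
q=r.sense(); print(q["eef_pos"],q["wrist_force"],q["moment"],q["grip_width"],q["grip_force"])
g=q["eef_pos"]+[0,0,.019]-pt(0,0); rad=np.hypot(g@PX,g[2]); th0=np.arctan2(g[2],-(g@PX)); print("th",th0,"rad",rad,"y",g@PY)
# steps of tool (x,z) mm along arc, from th0 to .24 
n=44; ths=np.linspace(th0,.25,n+1); P=np.array([[-rad*np.cos(t),-rad*np.sin(t)] for t in ths])*1e3
print(np.diff(P,axis=0).round(1).tolist())
```

```text
[0.6912612  0.03551164 0.21300607] [ 0.71942311 -1.76139911  1.58142807] [-0.26664563 -0.00610726  0.04189409] 0.023443068797204224 41.873483061790466
th 2.0003155588746164 rad 0.17269240274095446 y -0.0004548199488181147
[[-6.3, -2.7], [-6.4, -2.5], [-6.5, -2.2], [-6.6, -2.0], [-6.7, -1.7], [-6.7, -1.4], [-6.8, -1.2], [-6.8, -0.9], [-6.8, -0.6], [-6.9, -0.4], [-6.9, -0.1], [-6.9, 0.2], [-6.9, 0.5], [-6.8, 0.7], [-6.8, 1.0], [-6.7, 1.3], [-6.7, 1.5], [-6.6, 1.8], [-6.5, 2.1], [-6.5, 2.3], [-6.4, 2.6], [-6.3, 2.8], [-6.1, 3.1], [-6.0, 3.3], [-5.9, 3.6], [-5.7, 3.8], [-5.6, 4.0], [-5.4, 4.2], [-5.2, 4.4], [-5.1, 4.7], [-4.9, 4.8], [-4.7, 5.0], [-4.5, 5.2], [-4.3, 5.4], [-4.0, 5.6], [-3.8, 5.7], [-3.6, 5.9], [-3.3, 6.0], [-3.1, 6.1], [-2.9, 6.2], [-2.6, 6.4], [-2.4, 6.5], [-2.1, 6.5], [-1.8, 6.6]]
```

Call:
move_arm:
  commands:
    - [-1,-6.3,0,-2.7,0,0,0]
    - [-1,-6.4,0,-2.5,0,0,0]
    - [-1,-6.5,0,-2.2,0,0,0]
    - [-1,-6.6,0,-2.0,0,0,0]
    - [-1,-6.7,0,-1.7,0,0,0]
    - [-1,-6.7,0,-1.4,0,0,0]
    - [-1,-6.8,0,-1.2,0,0,0]
    - [-1,-6.8,0,-0.9,0,0,0]
    - [-1,-6.8,0,-0.6,0,0,0]
    - [-1,-6.9,0,-0.4,0,0,0]

```text
time: 12.1
eef_pos: [0.6274, 0.0198, 0.2288]
tool_rot: [3.118, 0.38, 0.005]
wrist_force: [5.1, -1.2, -3.0]
grip_width: 0.0235
grip_force: 42.0
```

Call:
move_arm:
  commands:
    - [-1,-6.9,0,-0.1,0,0,0]
    - [-1,-6.9,0,0.2,0,0,0]
    - [-1,-6.9,0,0.5,0,0,0]
    - [-1,-6.8,0,0.7,0,0,0]
    - [-1,-6.8,0,1.0,0,0,0]
    - [-1,-6.7,0,1.3,0,0,0]
    - [-1,-6.7,0,1.5,0,0,0]
    - [-1,-6.6,0,1.8,0,0,0]
    - [-1,-6.5,0,2.1,0,0,0]
    - [-1,-6.5,0,2.3,0,0,0]

```text
time: 12.93
eef_pos: [0.5608, 0.0035, 0.2175]
tool_rot: [3.118, 0.38, 0.001]
wrist_force: [3.2, -0.5, 4.7]
grip_width: 0.0234
grip_force: 43.9
```

```bash
cat >> h.py <<'E'
def st():
    q=r.sense(); g=q["eef_pos"]+[0,0,.019]-pt(0,0)
    print("t",round(q["time"],2),"F",q["wrist_force"].round(1),"M",q["moment"].round(2),"w",round(q["grip_width"],4),"th",np.arctan2(g[2],-(g@PX)).round(4),"rad",np.hypot(g@PX,g[2]).round(4),"y",round(g@PY,4),"rot",q["tool_rot"].round(3))
E
python3 -c "from h import *; st()"
```

```text
t 12.93 F [ 3.2 -0.5  4.7] M [ 0.05 -0.98 -0.03] w 0.0234 th 1.202 rad 0.1732 y -0.0001 rot [3.118e+00 3.800e-01 1.000e-03]
```

Following well, with small forces. Continue.

Call:
move_arm:
  commands:
    - [-1,-6.4,0,2.6,0,0,0]
    - [-1,-6.3,0,2.8,0,0,0]
    - [-1,-6.1,0,3.1,0,0,0]
    - [-1,-6.0,0,3.3,0,0,0]
    - [-1,-5.9,0,3.6,0,0,0]
    - [-1,-5.7,0,3.8,0,0,0]
    - [-1,-5.6,0,4.0,0,0,0]
    - [-1,-5.4,0,4.2,0,0,0]
    - [-1,-5.2,0,4.4,0,0,0]
    - [-1,-5.1,0,4.7,0,0,0]

```text
time: 13.77
eef_pos: [0.5039, -0.0104, 0.1804]
tool_rot: [-3.118, -0.38, 0.002]
wrist_force: [1.4, -1.2, 3.9]
grip_width: 0.0234
grip_force: 44.5
```

Call:
move_arm:
  commands:
    - [-1,-4.9,0,4.8,0,0,0]
    - [-1,-4.7,0,5.0,0,0,0]
    - [-1,-4.5,0,5.2,0,0,0]
    - [-1,-4.3,0,5.4,0,0,0]
    - [-1,-4.0,0,5.6,0,0,0]
    - [-1,-3.8,0,5.7,0,0,0]
    - [-1,-3.6,0,5.9,0,0,0]
    - [-1,-3.3,0,6.0,0,0,0]
    - [-1,0,0,0,0,0,0]
    - [-1,0,0,0,0,0,0]

```text
time: 14.6
eef_pos: [0.4713, -0.0183, 0.1361]
tool_rot: [-3.118, -0.38, 0.006]
wrist_force: [-3.5, -2.7, -0.7]
grip_width: 0.0234
grip_force: 44.0
```

```bash
python3 -c "from h import *; st()"
```

```text
t 14.6 F [-3.5 -2.7 -0.7] M [-0.5   0.03 -0.07] w 0.0234 th 0.4784 rad 0.1741 y 0.0002 rot [-3.118 -0.38   0.006]
```

Call:
move_arm:
  commands:
    - [-1,-2.5,0,5.0,0,0,0]
    - [-1,-2.3,0,5.1,0,0,0]
    - [-1,-2.2,0,5.1,0,0,0]
    - [-1,-2.0,0,5.2,0,0,0]
    - [-1,-1.8,0,5.3,0,0,0]
    - [-1,-1.6,0,5.3,0,0,0]
    - [-1,-1.5,0,5.4,0,0,0]
    - [-1,-1.2,0,4.5,0,0,0]
    - [-1,0,0,0,0,0,0]

```text
time: 15.35
eef_pos: [0.4569, -0.0219, 0.0953]
tool_rot: [-3.118, -0.381, 0.005]
wrist_force: [-4.3, -3.0, -0.5]
grip_width: 0.0237
grip_force: 44.4
```

```bash
python3 -c "from h import *; st()"
```

```text
t 15.35 F [-4.3 -3.  -0.5] M [-0.39  0.15 -0.06] w 0.0237 th 0.2278 rad 0.1739 y 0.0002 rot [-3.118 -0.381  0.005]
```

Call:
move_arm:
  commands:
    - [-1,-0.4,0,2,0,0,0]
    - [-1,-0.4,0,2,0,0,0]
    - [-1,0,0,0,0,0,0]

```text
time: 15.6
eef_pos: [0.4562, -0.022, 0.0917]
tool_rot: [-3.118, -0.38, 0.005]
wrist_force: [-4.6, -4.4, 0.1]
grip_width: 0.0234
grip_force: 44.6
```

Call:
move_arm:
  commands:
    - [-1,-0.3,0,2,0,0,0]
    - [-1,0,0,0,0,0,0]

```text
time: 15.77
eef_pos: [0.4558, -0.0221, 0.0898]
tool_rot: [-3.118, -0.38, 0.005]
wrist_force: [-4.3, -4.8, -0.1]
grip_width: 0.0232
grip_force: 44.6
```

Call:
move_arm:
  commands:
    - [-1,-0.3,0,2,0,0,0]
    - [-1,0,0,0,0,0,0]

```text
time: 15.93
eef_pos: [0.4555, -0.0222, 0.0878]
tool_rot: [-3.118, -0.381, 0.005]
wrist_force: [-4.6, -3.3, 0.6]
grip_width: 0.0234
grip_force: 44.7
```

```bash
python3 -c "from h import *; st()"
```

```text
t 15.93 F [-4.6 -3.3  0.6] M [-0.43  0.35 -0.05] w 0.0234 th 0.1839 rad 0.1738 y 0.0002 rot [-3.118 -0.381  0.005]
```

Call:
move_arm:
  commands:
    - [-1,-0.3,0,2,0,0,0]
    - [-1,0,0,0,0,0,0]

```text
time: 16.1
eef_pos: [0.4551, -0.0223, 0.0858]
tool_rot: [-3.118, -0.38, 0.006]
wrist_force: [-5.9, -4.3, 1.2]
grip_width: 0.0234
grip_force: 44.7
```

Call:
move_arm:
  commands:
    - [-1,-0.2,0,1.5,0,0,0]
    - [-1,0,0,0,0,0,0]

```text
time: 16.27
eef_pos: [0.4549, -0.0223, 0.0843]
tool_rot: [-3.118, -0.38, 0.006]
wrist_force: [-5.4, -4.5, 0.4]
grip_width: 0.0236
grip_force: 44.8
```

Call:
move_arm:
  commands:
    - [-1,-0.2,0,1.5,0,0,0]
    - [-1,0,0,0,0,0,0]

```text
time: 16.43
eef_pos: [0.4547, -0.0224, 0.0828]
tool_rot: [-3.118, -0.38, 0.006]
wrist_force: [-5.9, -4.3, 1.8]
grip_width: 0.0234
grip_force: 44.9
```

Call:
move_arm:
  commands:
    - [-1,-0.4,0,1.5,0,0,0]
    - [-1,0,0,0,0,0,0]

```text
time: 16.6
eef_pos: [0.4545, -0.0224, 0.0814]
tool_rot: [-3.118, -0.38, 0.005]
wrist_force: [-5.7, -4.9, 1.3]
grip_width: 0.0234
grip_force: 44.9
```

Call:
move_arm:
  commands:
    - [-1,-0.4,0,1.5,0,0,0]
    - [-1,0,0,0,0,0,0]

```text
time: 16.77
eef_pos: [0.4543, -0.0225, 0.0799]
tool_rot: [-3.118, -0.381, 0.004]
wrist_force: [-5.4, -3.3, 0.4]
grip_width: 0.0235
grip_force: 44.9
```

Call:
move_arm:
  commands:
    - [-1,-0.3,0,1.5,0,0,0]
    - [-1,0,0,0,0,0,0]

```text
time: 16.93
eef_pos: [0.4541, -0.0225, 0.0784]
tool_rot: [-3.118, -0.381, 0.004]
wrist_force: [-4.3, -2.4, 1.0]
grip_width: 0.0234
grip_force: 44.9
```

Call:
move_arm:
  commands:
    - [-1,-0.3,0,1.5,0,0,0]
    - [-1,0,0,0,0,0,0]

```text
time: 17.1
eef_pos: [0.454, -0.0226, 0.0769]
tool_rot: [-3.118, -0.38, 0.004]
wrist_force: [-4.6, -2.7, 0.1]
grip_width: 0.0234
grip_force: 44.9
```

Call:
move_arm:
  commands:
    - [-1,-0.2,0,1.5,0,0,0]
    - [-1,0,0,0,0,0,0]

```text
time: 17.27
eef_pos: [0.4538, -0.0226, 0.0754]
tool_rot: [-3.118, -0.381, 0.004]
wrist_force: [-3.8, -3.1, 0.1]
grip_width: 0.0236
grip_force: 44.9
```

Call:
move_arm:
  commands:
    - [-1,-0.2,0,1.5,0,0,0]
    - [-1,0,0,0,0,0,0]

```text
time: 17.43
eef_pos: [0.4536, -0.0227, 0.0739]
tool_rot: [-3.118, -0.38, 0.004]
wrist_force: [-3.9, -3.3, 1.3]
grip_width: 0.0237
grip_force: 45.0
```

Call:
move_arm:
  commands:
    - [-1,-0.2,0,1.5,0,0,0]
    - [-1,0,0,0,0,0,0]

```text
time: 17.6
eef_pos: [0.4535, -0.0227, 0.0726]
tool_rot: [-3.118, -0.38, 0.003]
wrist_force: [-5.5, -2.3, 3.1]
grip_width: 0.0232
grip_force: 45.1
```

Call:
move_arm:
  commands:
    - [-1,-0.2,0,1,0,0,0]
    - [-1,0,0,0,0,0,0]

```text
time: 17.77
eef_pos: [0.4534, -0.0227, 0.0717]
tool_rot: [-3.118, -0.38, 0.003]
wrist_force: [-5.1, -1.7, 5.1]
grip_width: 0.0236
grip_force: 45.4
```

Run:
```python
from h import *
st()
i=r.read_camera("wrist"); cv2.imwrite("pics/w7r.png",i[:,:,::-1]); s=r.read_camera("scene"); cv2.imwrite("pics/s7r.png",s[:,:,::-1])
c,cs=cal("wrist"),cal("scene"); q=r.sense()
for th in(.08,.1,.13): print(th,"wrist",[proj(c,pt(th,d)).round(0) for d in(.2,.115)],"scene",[proj(cs,pt(th,d)).round(1) for d in(.2,.115)])
g=i.max(2)
for v in range(150,320,7): print(v,''.join('#' if x<45 else ('+' if x<90 else '.') for x in g[v,150:360:3]))
```

```text
t 17.77 F [-5.1 -1.7  5.1] M [-0.26  0.23 -0.2 ] w 0.0236 th 0.0905 rad 0.1737 y 0.0003 rot [-3.118e+00 -3.800e-01  3.000e-03]
0.08 wrist [array([254., 321.]), array([254., 133.])] scene [array([264.1, 171.2]), array([247.3, 189.5])]
0.1 wrist [array([254., 326.]), array([254., 133.])] scene [array([264. , 170.2]), array([247.3, 189. ])]
0.13 wrist [array([254., 334.]), array([254., 133.])] scene [array([264. , 168.8]), array([247.2, 188.2])]
150 ........................+......+++++++++++++++........................
157 ............................+.++++++++++++++++........................
164 ..............................++++++++++++++++........................
171 ..........................+..+++++++++++++++++..............+.........
178 ..........................+.++++++++++++++++++..............+.........
185 .........................++.++++++++++++++++++........................
192 .............................+++++++++++++++++........................
199 .............................+++++++++++++++++........................
206 ............................++++++++++++++++++...
[... 521 characters left out ...]
#....#++++...+...........
262 ..............+++++....+++++++++++++++++++++##.....+#+++..............
269 ..............++++++...++++++++++++++++++++##++...++++++..............
276 ...........+++++++++++.++++++++++++++++++####++.++++.++++#+...........
283 +++......+++++++++++++#+#+#++++++++##+++#####++#++++++++##+##......#++
290 +++++++++++++++++++#+##++##+++++++++++#+++#+#++++++++#+#+#+++#++###+#+
297 ++++++++++++#++#++++###++###++##++#+++#++++##++#+++#####++##++##++#+++
304 ++++++#+++++++++++++++#++##+++#+++++#++#++#+#+##+++++++++++#+##+++++++
311 ++++++++++++++++++++++#++#####++##++++#+#+###++#++++++++++++#+++++++++
318 +++++++++++++++++++++##..##++#+#+#+++++++###+..+++++++++++++++++++++++
```

Contact at TCP z ≈ 0.073; the force is rising. From here, 1 mm steps.

Call:
move_arm:
  commands:
    - [-1,-0.1,0,1,0,0,0]
    - [-1,0,0,0,0,0,0]

```text
time: 18.03
eef_pos: [0.4534, -0.0228, 0.0709]
tool_rot: [-3.118, -0.38, 0.003]
wrist_force: [-5.8, -1.4, 6.5]
grip_width: 0.0232
grip_force: 45.7
```

Call:
move_arm:
  commands:
    - [-1,-0.1,0,1,0,0,0]
    - [-1,0,0,0,0,0,0]

```text
time: 18.2
eef_pos: [0.4533, -0.0227, 0.07]
tool_rot: [-3.118, -0.38, 0.002]
wrist_force: [-6.2, -1.9, 8.7]
grip_width: 0.0231
grip_force: 46.1
```

Call:
move_arm:
  commands:
    - [-1,-0.1,0,1,0,0,0]
    - [-1,0,0,0,0,0,0]

```text
time: 18.37
eef_pos: [0.4532, -0.0228, 0.0692]
tool_rot: [-3.118, -0.38, 0.002]
wrist_force: [-7.1, -1.6, 12.4]
grip_width: 0.0237
grip_force: 46.4
```

Call:
move_arm:
  commands:
    - [-1,-0.1,0,1,0,0,0]
    - [-1,0,0,0,0,0,0]

```text
time: 18.53
eef_pos: [0.4532, -0.0228, 0.0684]
tool_rot: [-3.118, -0.38, 0.002]
wrist_force: [-8.2, -2.4, 14.6]
grip_width: 0.0236
grip_force: 46.7
```

Call:
move_arm:
  commands:
    - [-1,-0.1,0,1,0,0,0]
    - [-1,0,0,0,0,0,0]

```text
time: 18.7
eef_pos: [0.4532, -0.0228, 0.0675]
tool_rot: [-3.118, -0.38, 0.002]
wrist_force: [-7.2, -0.8, 15.0]
grip_width: 0.0233
grip_force: 46.8
```

Call:
move_arm:
  commands:
    - [-1,-0.1,0,1,0,0,0]
    - [-1,0,0,0,0,0,0]

```text
time: 18.87
eef_pos: [0.4532, -0.0228, 0.0665]
tool_rot: [-3.118, -0.38, 0.002]
wrist_force: [-6.4, -1.4, 17.5]
grip_width: 0.0239
grip_force: 47.2
```

Call:
move_arm:
  commands:
    - [-1,-0.1,0,1,0,0,0]
    - [-1,0,0,0,0,0,0]

```text
time: 19.03
eef_pos: [0.4531, -0.0228, 0.0655]
tool_rot: [-3.118, -0.38, 0.001]
wrist_force: [-6.8, -1.1, 17.7]
grip_width: 0.0232
grip_force: 47.1
```

Call:
move_arm:
  commands:
    - [-1,-0.1,0,0.8,0,0,0]
    - [-1,0,0,0,0,0,0]

```text
time: 19.2
eef_pos: [0.4531, -0.0228, 0.0646]
tool_rot: [-3.118, -0.38, 0.001]
wrist_force: [-6.9, 0.0, 13.8]
grip_width: 0.0232
grip_force: 46.7
```

Call:
move_arm:
  commands:
    - [-1,-0.1,0,0.8,0,0,0]
    - [-1,0,0,0,0,0,0]

```text
time: 19.37
eef_pos: [0.453, -0.0229, 0.0634]
tool_rot: [-3.118, -0.38, 0.001]
wrist_force: [-4.1, -1.1, 3.7]
grip_width: 0.0238
grip_force: 45.6
```

The force peaked at about 17.7 N and gave way to 3.7 N. One more small step to make sure it is past the give.

Call:
move_arm:
  commands:
    - [-1,-0.1,0,0.6,0,0,0]
    - [-1,0,0,0,0,0,0]

```text
time: 19.53
eef_pos: [0.453, -0.0229, 0.0625]
tool_rot: [-3.118, -0.38, 0.001]
wrist_force: [-4.0, 0.4, 4.0]
grip_width: 0.0234
grip_force: 45.5
```

Call:
move_arm:
  commands:
    - [-1,-0.1,0,0.6,0,0,0]
    - [-1,0,0,0,0,0,0]

```text
time: 19.7
eef_pos: [0.4529, -0.0229, 0.0617]
tool_rot: [-3.118, -0.38, 0.001]
wrist_force: [-4.0, 1.3, 3.2]
grip_width: 0.0234
grip_force: 45.5
```

It has given: the force fell from 17.7 N to a steady 3–4 N, past the 4.2 mm equivalent. Stop squeezing and swing open.

Run:
```python
from h import *
st()
q=r.sense(); g=q["eef_pos"]+[0,0,.019]-pt(0,0); rad=.1732; th0=np.arctan2(g[2],-(g@PX))
n=45; ths=np.linspace(th0,2.03,n+1); P=np.array([[-rad*np.cos(t),-rad*np.sin(t)] for t in ths])*1e3
print([[-1,*map(float,x)] for x in np.insert(np.diff(P,axis=0).round(1),1,0,axis=1)])
```

```text
t 19.7 F [-4.   1.3  3.2] M [ 0.31  0.13 -0.11] w 0.0234 th 0.0326 rad 0.1735 y 0.0002 rot [-3.118e+00 -3.800e-01  1.000e-03]
[[-1, 0.4, 0.0, -7.7], [-1, 0.8, 0.0, -7.6], [-1, 1.1, 0.0, -7.6], [-1, 1.4, 0.0, -7.6], [-1, 1.8, 0.0, -7.5], [-1, 2.1, 0.0, -7.4], [-1, 2.4, 0.0, -7.3], [-1, 2.7, 0.0, -7.2], [-1, 3.1, 0.0, -7.1], [-1, 3.4, 0.0, -6.9], [-1, 3.7, 0.0, -6.8], [-1, 4.0, 0.0, -6.6], [-1, 4.3, 0.0, -6.4], [-1, 4.5, 0.0, -6.2], [-1, 4.8, 0.0, -6.0], [-1, 5.1, 0.0, -5.8], [-1, 5.3, 0.0, -5.5], [-1, 5.6, 0.0, -5.3], [-1, 5.8, 0.0, -5.1], [-1, 6.0, 0.0, -4.8], [-1, 6.2, 0.0, -4.5], [-1, 6.4, 0.0, -4.2], [-1, 6.6, 0.0, -3.9], [-1, 6.8, 0.0, -3.7], [-1, 6.9, 0.0, -3.3], [-1, 7.1, 0.0, -3.0], [-1, 7.2, 0.0, -2.7], [-1, 7.3, 0.0, -2.4], [-1, 7.4, 0.0, -2.1], [-1, 7.5, 0.0, -1.7], [-1, 7.6, 0.0, -1.4], [-1, 7.6, 0.0, -1.1], [-1, 7.7, 0.0, -0.7], [-1, 7.7, 0.0, -0.4], [-1, 7.7, 0.0, -0.1], [-1, 7.7, 0.0, 0.3], [-1, 7.7, 0.0, 0.6], [-1, 7.6, 0.0, 1.0], [-1, 7.6, 0.0, 1.3], [-1, 7.5, 0.0, 1.6], [-1, 7.4, 0.0, 2.0], [-1, 7.3, 0.0, 2.3], [-1, 7.2, 0.0, 2.6], [-1, 7.1, 0.0, 2.9], [-1, 7.0, 0.0, 3.3]]
```

Call:
move_arm:
  commands:
    - [-1,0.4,0,-7.7,0,0,0]
    - [-1,0.8,0,-7.6,0,0,0]
    - [-1,1.1,0,-7.6,0,0,0]
    - [-1,1.4,0,-7.6,0,0,0]
    - [-1,1.8,0,-7.5,0,0,0]
    - [-1,2.1,0,-7.4,0,0,0]
    - [-1,2.4,0,-7.3,0,0,0]
    - [-1,2.7,0,-7.2,0,0,0]
    - [-1,3.1,0,-7.1,0,0,0]
    - [-1,3.4,0,-6.9,0,0,0]

```text
time: 20.53
eef_pos: [0.4724, -0.0182, 0.1366]
tool_rot: [-3.118, -0.38, -0.002]
wrist_force: [3.9, 3.5, -11.2]
grip_width: 0.0234
grip_force: 42.6
```

Call:
move_arm:
  commands:
    - [-1,3.7,0,-6.8,0,0,0]
    - [-1,4.0,0,-6.6,0,0,0]
    - [-1,4.3,0,-6.4,0,0,0]
    - [-1,4.5,0,-6.2,0,0,0]
    - [-1,4.8,0,-6.0,0,0,0]
    - [-1,5.1,0,-5.8,0,0,0]
    - [-1,5.3,0,-5.5,0,0,0]
    - [-1,5.6,0,-5.3,0,0,0]
    - [-1,5.8,0,-5.1,0,0,0]
    - [-1,6.0,0,-4.8,0,0,0]

```text
time: 21.37
eef_pos: [0.5193, -0.0067, 0.1945]
tool_rot: [-3.118, -0.38, 0.003]
wrist_force: [-0.6, 1.3, -9.4]
grip_width: 0.0233
grip_force: 42.7
```

```bash
python3 -c "from h import *; st()"
```

```text
t 21.37 F [-0.6  1.3 -9.4] M [ 0.09  0.53 -0.03] w 0.0233 th 0.9214 rad 0.1739 y -0.0 rot [-3.118e+00 -3.800e-01  3.000e-03]
```

Call:
move_arm:
  commands:
    - [-1,6.6,0,-4.0,0,0,0]
    - [-1,6.7,0,-3.8,0,0,0]
    - [-1,6.6,0,-3.9,0,0,0]
    - [-1,6.8,0,-3.7,0,0,0]
    - [-1,6.9,0,-3.3,0,0,0]
    - [-1,7.1,0,-3.0,0,0,0]
    - [-1,7.2,0,-2.7,0,0,0]
    - [-1,7.3,0,-2.4,0,0,0]
    - [-1,7.4,0,-2.1,0,0,0]
    - [-1,7.5,0,-1.7,0,0,0]

```text
time: 22.2
eef_pos: [0.5881, 0.0102, 0.2251]
tool_rot: [3.118, 0.381, -0.001]
wrist_force: [-5.1, 0.1, -3.2]
grip_width: 0.0236
grip_force: 43.0
```

Call:
move_arm:
  commands:
    - [-1,7.6,0,-1.4,0,0,0]
    - [-1,7.6,0,-1.1,0,0,0]
    - [-1,7.7,0,-0.7,0,0,0]
    - [-1,7.7,0,-0.4,0,0,0]
    - [-1,7.7,0,-0.1,0,0,0]
    - [-1,7.7,0,0.3,0,0,0]
    - [-1,7.7,0,0.6,0,0,0]
    - [-1,7.6,0,1.0,0,0,0]
    - [-1,7.6,0,1.3,0,0,0]
    - [-1,7.5,0,1.6,0,0,0]

```text
time: 23.03
eef_pos: [0.6625, 0.0284, 0.2236]
tool_rot: [3.118, 0.38, 0.0]
wrist_force: [-4.8, -2.4, -3.3]
grip_width: 0.0231
grip_force: 42.8
```

```bash
python3 -c "from h import *; st()"
```

```text
t 23.03 F [-4.8 -2.4 -3.3] M [-0.47  1.24 -0.12] w 0.0231 th 1.8182 rad 0.1729 y -0.0004 rot [3.118 0.38  0.   ]
```

Call:
move_arm:
  commands:
    - [-1,7.4,0,2.0,0,0,0]
    - [-1,7.3,0,2.3,0,0,0]
    - [-1,7.2,0,2.6,0,0,0]
    - [-1,7.1,0,2.9,0,0,0]
    - [-1,6.0,0,2.8,0,0,0]
    - [-1,0,0,0,0,0,0]
    - [-1,0,0,0,0,0,0]

```text
time: 23.62
eef_pos: [0.697, 0.0369, 0.2111]
tool_rot: [3.118, 0.38, 0.004]
wrist_force: [0.9, -3.0, -4.1]
grip_width: 0.0235
grip_force: 42.4
```

Call:
move_arm:
  commands:
    - [0,0,0,0,0,0,0]
    - [0.6,0,0,0,0,0,0]
    - [0.6,0,0,0,0,0,0]
    - [0.6,0,0,0,0,0,0]
    - [0.6,0,0,0,0,0,0]
    - [0.6,-8,0,-4,0,0,0]
    - [0.6,-20,0,-6,0,0,0]
    - [0.6,-30,0,-6,0,0,0]
    - [0.6,-30,0,-5,0,0,0]
    - [0.6,-30,0,0,0,0,0]

```text
time: 24.45
eef_pos: [0.58, 0.0083, 0.2333]
tool_rot: [3.118, 0.381, 0.003]
wrist_force: [0.4, 0.2, 0.3]
grip_width: 0.0686
grip_force: 0.0
```

Call:
move_arm:
  commands:
    - [0.6,-30,0,0,0,0,0]
    - [0.6,0,0,0,0,0,0]
    - [0.6,0,0,30,0,0,0]
    - [0.6,0,0,30,0,0,0]
    - [0.6,0,0,0,0,0,0]
    - [0.6,0,0,0,0,0,0]

```text
time: 24.95
eef_pos: [0.5512, 0.0014, 0.1715]
tool_rot: [-3.118, -0.38, 0.005]
wrist_force: [0.0, -0.2, -0.6]
grip_width: 0.0682
grip_force: 0.0
```

Run:
```python
from h import *
st()
i=r.read_camera("wrist"); cv2.imwrite("pics/w8r.png",i[:,:,::-1]); s=r.read_camera("scene"); cv2.imwrite("pics/s8r.png",s[:,:,::-1])
c=cal("wrist"); cs=cal("scene")
print("eef",r.sense()["eef_pos"],"nest px",proj(c,N+[0,0,.052]))
for th in(1.9,1.95,2.0,2.05): print(th,proj(cs,pt(th,.2)).round(1))
# scene silhouette: brightness column through badge, before (s6) and now
a=cv2.imread("pics/s6r.png")
u,v=proj(cs,N+[0,0,.06]).round().astype(int); print(u,v)
for nm,im in(("before",a),("now",s[:,:,::-1])):
    print(nm)
    for y in range(v-17,v+14): print(y,' '.join('%3d'%x for x in im[y,u-16:u+17:2].max(1)))
```

```text
t 24.95 F [ 0.  -0.2 -0.6] M [-0.01 -0.04  0.02] w 0.0682 th 1.0118 rad 0.1363 y 0.0001 rot [-3.118 -0.38   0.005]
eef [0.55310297 0.00137835 0.17352254] nest px [252.65346555 195.98835962]
1.9 [201.9 177.6]
1.95 [199.4 181. ]
2.0 [196.9 184.6]
2.05 [194.5 188.2]
240 203
before
186 183 190 185 187 182 188 187 181 182 181 176 172 100 107 111 148 105
187 181 185 186 185 187 183 190 185 181 183 179 161 100 104 106 111  97
188 181 182 188 184 187 183 187 187 183 182 181 102 104 105 106 107  62
189 182 181 183 186 183 188 182 190 186 182 107 102 105 104 107  98  53
190 130 183 181 185 185 187 184 185 187 183  96 104 106 104 107  66  57
191 114 185 181 181 187 182 187 181 187 108 103 106 104 108 107  55  57
192  94 182 183 181 184 185 183 186 183  97 105 107 105 108  67  57  57
193  94 127 184 182 181 186 182 186 108 103 107 106 108 107  55  57  58
194  93  96 180 183 182 182 185 182  99 106 107 106 109  68  57  57  58
195  91  94 106 183 183 181 185 101 102 107 106 108 107  54  56  57  59
196  95  93  94 128 185 182 175  98 106 108 105 108  68  56  57  59  60
197  97  93  94  96 182 183  
[... 2946 characters left out ...]
 147 145 156 163 187 197 170 168 184 190  98  98 104
208  89  64  63  87 151 193 119 151 174 178 172 168 184 181 102  99 108
209  85  62  63  69 151 142 178 106 135 137 144 186 186 175  99 101 111
210 108  63  64  65 112 156 146 194 178 179 181 186 189 145 102 106 113
211  94  64  64  65  90 147 156 146 145 154 186 189 159 145  92 111 113
212  83 107  64  64  87 108 149 184 177 170 195 158 152 144  92 113 111
213  78  88  66  77  87 103 120 133 142 148 154 154 151 141  92 113 109
214  77  83  76  85  83 103 117 128 140 146 150 154 151 127  81 111 106
215  77  81  92  83  78 104 119 131 139 146 152 153 146  95  85 109 105
216  75  81  94  77  79  98 118 130 139 145 151 152 120  86  96 106 107
```

Run:
```python
from h import *
a=cv2.imread("pics/s6r.png").max(2); b=cv2.imread("pics/s8r.png").max(2)
for y in range(174,200,2): print(y,''.join('#' if x<60 else '.' for x in a[y,184:225]),''.join('#' if x<60 else '.' for x in b[y,184:225]))
c=cal("wrist"); i=cv2.imread("pics/w8r.png")
for h in(.059,.060,.0655): print(h,proj(c,N+[0,0,h]).round(1),(proj(c,N+PX*.0175+[0,0,h])).round(1),proj(c,N-PX*.0175+[0,0,h]).round(1))
print(i[165:228,249:257].mean((1,2)).round().astype(int).tolist())
```

```text
174 ......................................... .........................................
176 ......................................... .........................................
178 ......................................... .........................................
180 ......................................... .........................................
182 ...........####.......................... .........................................
184 ..........#########...................... ..........######.........................
186 ..........###########.................... ........##########.......................
188 ...........############.................. .........###########.....................
190 .............###########................. ...........###########...................
192 ...............###########............... ............###########..................
194 ................##########............... ..............############...............
196 ..................##############......... ................##########...............
198 ....................#############........ ..................################.......
0.059 [252.6 198.4] [252.6 178.4] [252.7 217.7]
0.06 [252.6 198.8] [252.6 178.7] [252.7 218.1]
0.0655 [252.6 200.8] [252.6 180.3] [252.7 220.5]
[246, 244, 244, 243, 218, 250, 183, 229, 244, 242, 244, 245, 226, 244, 244, 244, 244, 244, 244, 244, 244, 244, 244, 245, 245, 245, 245, 245, 246, 246, 246, 246, 245, 246, 246, 246, 246, 244, 230, 222, 230, 240, 246, 245, 245, 245, 245, 245, 245, 245, 244, 241, 246, 224, 243, 249, 190, 247, 245, 245, 247, 242, 144]
```

The plate's edges (rows 177 and 218) match the home height, and the handle stands at about 2.03 rad with nothing touching it. Hand in.

```bash
python3 -c "
from cell import r
print(r.sign_off(), r.sense()['time'])"
```

```text
the job is handed in; nothing more can be done
the job is handed in; nothing more can be done
```

The badge is finished and lying in the nest: the plate snapped home after the force peaked at about 17.7 N at the grip, the handle is swung wide open and released, nothing else was moved, and the job is handed in at about 25 s.

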